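# Slide-lock check on the thread cone tray

## Task

Check the slide lock of the tray that carries the two thread cones: pull that tray out by its handle until it locks open, and let go so that it is seen to stay out. Then press its release paddle so that it runs back fully home, and take the hand away. Leave the tray with the rubbing block shut.

Things in the scene. Friction and masses are not known exactly. Their poses are not given: they have to be found in the camera images.
- cone_unit: One of two fixed slide units of the same make, grey steel base 200 x 160 mm, with an open plywood tray (front panel 60 mm high, rim 50 mm) on telescopic slides. This one's tray carries two upright thread cones, the other's one tan rubbing block; either may be on the left. Origin: middle of the base, on the bench. x: away from the front, the way the tray closes; it opens along -x. z up.
- cone_handle (a point): Centre of the cone tray's handle bar; moves with the tray. The handle is an upright steel arch on the front panel: a level bar 12 mm thick, 80 mm long, centre line 95 mm above the bench, free for 29 mm below and 60 mm before and behind. Axes: x the way the tray closes, y along the bar (left seen from the front), z up. Tray home: 98 mm to the unit's -x.
- cone_tray (a joint): How far the cone tray is out, m: 0 home, 0.105 end stop. A damped spring draws it home all the way with about 3 N (0.15 m/s when let go); pulling takes 5 to 12 N. At about 0.095 a sprung bolt snaps in and locks it: pull to the end stop, let go, and it stays at about 0.095. Let go sooner, it runs home.
- cone_paddle (a point): Centre of the top of the cone unit's release paddle: a dark ribbed steel plate 36 x 34 mm in a grey housing at the front right corner of the fixed base, beside the tray; it does not go out with the tray. Top 64 mm above the bench when up, housing rim 48 mm. It lies 70 mm to the unit's -x and 100 mm to its -y (right). Press straight down. Axes as of the unit.
- cone_release (a joint): How far that paddle is pressed down, m: 0 up, 0.008 fully down. Springs back up; starts to move at 2 N, fully down at 5 N. Beyond about 0.006 the locked tray is freed and runs home by itself. The paddle also dips and springs back as the tray passes it on the way out.
- block_tray (a joint): How far the tray of the other unit, the one with the tan rubbing block, is out, m: 0 home. To be left shut.

How it is judged:
On the way, in this order (a step that is already met when the one before it is completed fails the run):
1. the cone tray is out and locked, and stays out with nothing touching it (value of joint cone_tray above 0.085 m and value of joint cone_release below 0.003 m and contact force between each of the arm, the fingers and cone_tray below 0.1 N), for 0.2 s.
2. its release paddle is pressed down while the tray is out (value of joint cone_release above 0.0045 m and value of joint cone_tray above 0.04 m).
At the end, for the whole second after the job is handed in: The cone tray is home again (within 10 mm) and at rest, its release paddle is up again (within 3 mm), and the rubbing block tray is shut (within 10 mm) (value of joint each of cone_tray, block_tray below 0.01 m and velocity of joint cone_tray between -0.01 and 0.01 m/s and value of joint cone_release below 0.003 m); the robot touches nothing.
It fails at once if the tray with the rubbing block is pulled out by more than 20 mm (value of joint block_tray above 0.02 m).
It also fails if it takes over 38 s, if anything falls off the work surface, if the arm or the gripper's body presses on something with over 40 N, if the wrist force passes 120 N, or if a joint passes its speed limit or range.

## Robot

A 6-joint arm with a two-finger parallel gripper is mounted at the origin on a cart in front of the work surface, level with it; the furniture and walls round the work are solid. World frame = base frame: x ahead of the robot, y to its left, z up, the work surface at z = 0. Lengths are in m, angles in rad, forces in N, time in s.
With the tool pointing down it reaches from about 0.275 to 0.875 m from the base axis. Payload 12.5 kg.
Tool frame: the origin (TCP) lies midway between the tips of the shut fingers; the grasp point (between the pads) lies 19 mm behind it (manip.grasp_offset is the distance from the TCP to the grasp point, in m); y points along the fingers, x is the direction in which the jaws open and shut, and the axes are right-handed (so a half turn about y gives the same grasp; the last joint's range is limited). The gripper opens to 85 mm and grips with 20 to 120 N. Pads are 22 mm wide; open, the fingers measure 114 mm over their backs; the gripper's body (76 mm by 85 mm) begins 54 mm behind the grasp point. The pads swing forward as they close: fully open they stand 13 mm farther back than shut.
Start: joints at [-1.21, 0.351, 1.652, -0, 1.139, -0.085], TCP at [0.237, -0.496, 0.231] pointing down, gripper open.
Joint ranges: [-2.75, 2.75], [-0.79, 2.1], [0.01, 2.65], [-1.57, 4.71], [0.07, 3.14], [-2.87, 2.87]. Speed limits (rad/s): [2.22, 2.22, 2.79, 3.14, 3.14, 3.14].

## Interface

Orientations are given as a unit quaternion [x, y, z, w].
In Python, from workcell import manip, optics, sign_off gives the robot as it stands.
- The arm moves only by the tool carry_out, never from a script. Its argument "rows" is a list of rows, each an object with "travel": the shift along the world's x, y, z in mm, a list of three; "rotation": the turn, a rotation vector about the world's x, y, z in rad, a list of three. In form: [{"travel": [tx, ty, tz], "rotation": [ax, ay, az]}, ...]. A call has exactly 10 rows; each row is the pose to reach, as a shift and turn from the pose commanded when the call began; what a row does not reach only later rows make up. A row lasts 1/12 s, in which the tool goes at most 41.7 mm and 7.16 degrees, less where a joint would pass 70% of its speed; a pose out of reach is approached as far as the arm can. A call with a gripper value outside its range is refused whole. "claw" is the finger opening in mm, from 0 to 85.4, set as the call begins (left out, the last holds). The fingers move at their own pace and stop on an object; "force" is the grip in N (left out, the last holds). Time passes only in rows, so rows that repeat a pose let the fingers close, or fill a call up. It gives the time, the measured TCP pose, the force and the opening at its end, in the units of the state.
- manip.sense(): the state, without advancing time (a new reading comes with each control period).
- optics.grab_frame(name): name is "scene" or "top" or "wrist"; returns a dict with "frame" (400x640x3 uint8, red, green, blue), "K" (3x3 intrinsics, pixels), "k1" (the pictures are not rectified: a ray, as slopes to the right and down, at radius r is drawn at 1 + k1 r^2 times it, then the intrinsics apply), "pose" (4x4, takes a point from camera to world coordinates). Camera axes: x right, y down, z forward; pixel columns grow to the right and rows downward; lengths in m; the calibration is good to about 2 mm. A picture is of the moment at which its call begins. There is no depth.
- sign_off(): hands the job in, once; it reports no verdict.
The state is a dict: "time": time; "joint_pos": joint angles; "joint_vel": joint speeds; "effort": joint torques, N m; "eef_pos": TCP position; "eef_rot": TCP orientation; "contact_force": force on the tool from outside, world axes, zero at the start; "wrist_torque": the same for the moment, N m; "gripper_width": opening from 0.0 (shut) to 1.0 (fully open).
Only numpy, scipy, OpenCV 4.12 (cv2) and the standard library are available. Lean on these libraries where they do the work, as an engineer would, in place of code of your own. Each camera call takes 0.05 s, during which the arm holds its last target.

## Working session

There is one attempt and no reset: what is moved stays moved. The work goes in short steps, Python scripts to look and compute and a tool call to move; the robot and the scene stay as the last step left them, time stands still between calls to the robot, and variables do not carry over. Pictures are saved under pics/ and viewed, and the job is handed in when it is done.

Besides the shell and the picture viewer there is one more tool, called after "Emit:" as a command line: name --argument value ..., lists and objects as JSON in quotes. carry_out: Moves the arm, as the interface text tells. Its arguments: {"type":"object","properties":{"rows":{"type":"array","items":{"type":"object","properties":{"travel":{"type":"array","items":{"type":"number"}},"rotation":{"type":"array","items":{"type":"number"}}}}},"claw":{"type":"number"},"force":{"type":"number"}},"required":["rows"]}

```bash
ls; mkdir -p pics; python3 - <<'E'
from workcell import manip, optics
import cv2
for n in ("scene","top"):
    f=optics.grab_frame(n); cv2.imwrite(f"pics/{n}0.png",f["frame"][:,:,::-1]); print(n,f["K"],f["k1"],f["pose"])
s=manip.sense(); print(s)
E
```

```text
pics
scene [[466.70012055   0.         329.52826706]
 [  0.         466.70012055 189.24093322]
 [  0.           0.           1.        ]] -0.06520725983124359 [[-0.72194235 -0.2854172   0.63034615 -0.34590081]
 [-0.69193125  0.2905199  -0.66093066  1.0526211 ]
 [ 0.00551288 -0.91331003 -0.4072277   0.70554059]
 [ 0.          0.          0.          1.        ]]
top [[496.96202961   0.         326.23848015]
 [  0.         496.96202961 198.76589356]
 [  0.           0.           1.        ]] -0.007241408317394963 [[ 0.00359656 -0.99728084  0.07360695  0.45029221]
 [-0.99949524 -0.00590843 -0.03121468  0.09711647]
 [ 0.03156471 -0.07345753 -0.99679871  1.65104861]
 [ 0.          0.          0.          1.        ]]
{'time': 0.1, 'joint_pos': array([-1.20960542e+00,  3.51191112e-01,  1.65236744e+00,  5.46864122e-06,
        1.13910900e+00, -8.45742802e-02]), 'joint_vel': array([-0.00134964, -0.0018344 ,  0.00020663, -0.0009385 , -0.00043202,
       -0.00124409]), 'effort': array([-8.46539342e-05, -5.06834042e+01, -2.91878146e+01, -1.21946828e-04,
        2.57324056e-03,  1.31805777e-05]), 'eef_pos': array([ 0.23706074, -0.49595117,  0.23080467]), 'eef_rot': array([-0.59792205,  0.37741403, -0.37680973,  0.59838307]), 'contact_force': array([ 0.10975794,  0.14288785, -0.23861166]), 'wrist_torque': array([-0.04041831,  0.0175055 , -0.02388002]), 'gripper_width': 0.9951348732035825}
```

View pics/scene0.png

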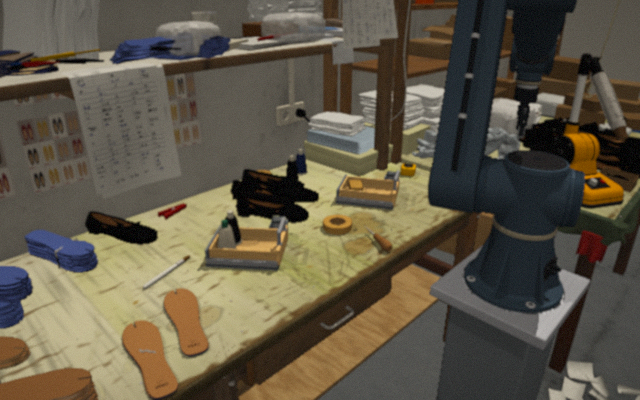

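View pics/top0.png

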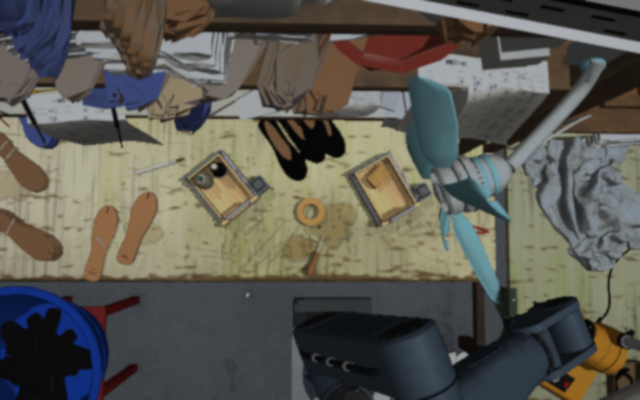

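The cone unit is the left one (top view about 222,187; scene view about 247,245). The block unit is the right one (top about 383,188). I'll enlarge the cone unit next.

```bash
python3 - <<'E'
import cv2
t=cv2.imread("pics/top0.png")[140:235,165:285]; cv2.imwrite("pics/top0c.png",cv2.resize(t,None,fx=6,fy=6,interpolation=cv2.INTER_CUBIC))
t=cv2.imread("pics/scene0.png")[200:280,195:305]; cv2.imwrite("pics/scene0c.png",cv2.resize(t,None,fx=7,fy=7,interpolation=cv2.INTER_CUBIC))
E
```

```text
(no output)
```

View pics/top0c.png

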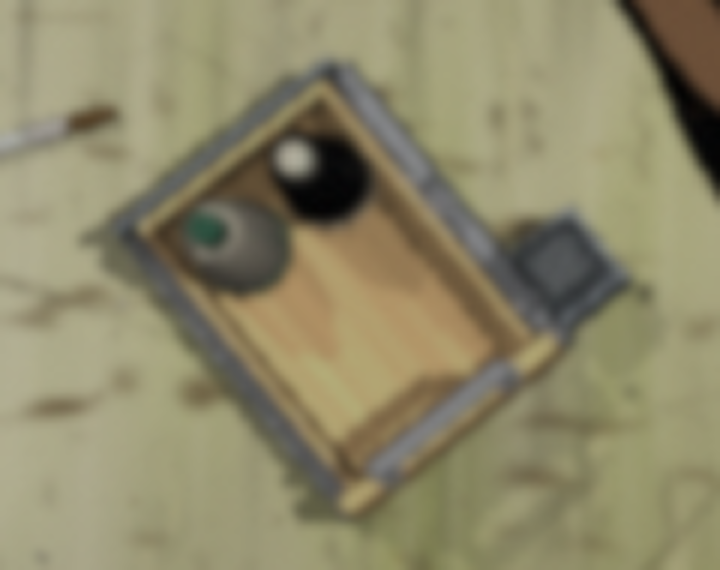

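View pics/scene0c.png

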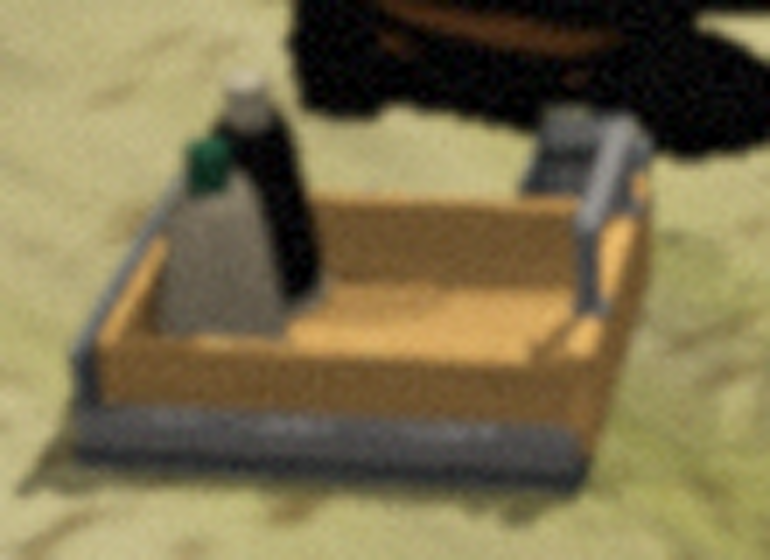

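```bash
cat > h.py <<'E'
import numpy as np, cv2
from scipy.optimize import least_squares
def proj(f,P):
    T=np.linalg.inv(f["pose"]); p=np.atleast_2d(P)@T[:3,:3].T+T[:3,3]
    s=p[:,:2]/p[:,2:]; s=s*(1+f["k1"]*(s**2).sum(1,keepdims=True))
    return s@f["K"][:2,:2].T+f["K"][:2,2]
def ray(f,px,z):
    s0=(np.array(px)-f["K"][:2,2])/np.diag(f["K"])[:2]; s=s0.copy()
    for _ in range(20): s=s0/(1+f["k1"]*(s@s))
    d=f["pose"][:3,:3]@np.r_[s,1]; o=f["pose"][:3,3]
    return o+d*(z-o[2])/d[2]
def unit(x,L):
    c,s=np.cos(x[2]),np.sin(x[2]); L=np.atleast_2d(L)
    return np.c_[x[0]+c*L[:,0]-s*L[:,1],x[1]+s*L[:,0]+c*L[:,1],L[:,2]]
E
python3 - <<'E'
from h import *
from workcell import optics,manip
f=optics.grab_frame("top"); g=optics.grab_frame("scene")
tp=[(385,470),(510,378),(448,424),(562,259)]
L=[(-.098,.04,.098),(-.098,-.04,.098),(-.098,0,.098),(-.07,-.1,.064)]
t=np.array(tp)/6+[165,140]-.42
sp=[(590,222),(615,122),(602,172)]
s=np.array(sp)/7+[195,200]-.43
Ls=L[:3]
for p,l in zip(t,L): print(ray(f,p,l[2]).round(4))
for p,l in zip(s,Ls): print('s',ray(g,p,l[2]).round(4))
r=least_squares(lambda x:np.r_[(proj(f,unit(x,L))-t).ravel()],[.45,.3,-.6]) if 0 else None
best=min((least_squares(lambda x:(proj(f,unit(x,L))-t).ravel(),[.5,.3,a]) for a in (0,1.5,-1.5,3)),key=lambda r:r.cost)
x=best.x;print(x,best.cost,best.fun.round(2)); print((proj(g,unit(x,Ls))-s).round(2))
print("handle",unit(x,[-.098,0,.095]),"paddle",unit(x,[-.07,-.1,.064]))
from scipy.spatial.transform import Rotation as R
print(R.from_quat(manip.sense()["eef_rot"]).as_matrix().round(3))
E
```

```text
[0.5035 0.3514 0.098 ]
[0.5516 0.2876 0.098 ]
[0.5275 0.3193 0.098 ]
[0.6176 0.2651 0.064 ]
s [0.5007 0.3592 0.098 ]
s [0.5563 0.2984 0.098 ]
s [0.5278 0.3298 0.098 ]
[0.60168439 0.3848381  0.72353506] 1.4278374739419755 [ 0.47  0.57 -0.74 -0.99 -0.2  -0.23  0.49  0.67]
[[ 2.38 -1.35]
 [ 2.61 -0.8 ]
 [ 2.62 -1.27]]
handle [[0.52823632 0.31995835 0.095     ]] paddle [[0.61542531 0.26354842 0.064     ]]
[[ 0.431 -0.     0.902]
 [-0.902  0.001  0.431]
 [-0.001 -1.     0.   ]]
```

Emit:
carry_out --rows '[{"travel": [11, 38, 5], "rotation": [0, 0, 0.1]}, {"travel": [22, 76, 10], "rotation": [0, 0, 0.2]}, {"travel": [33, 114, 15], "rotation": [0, 0, 0.3]}, {"travel": [44, 152, 20], "rotation": [0, 0, 0.4]}, {"travel": [55, 190, 25], "rotation": [0, 0, 0.5]}, {"travel": [66, 228, 30], "rotation": [0, 0, 0.6]}, {"travel": [77, 266, 35], "rotation": [0, 0, 0.7]}, {"travel": [88, 304, 40], "rotation": [0, 0, 0.8]}, {"travel": [99, 342, 45], "rotation": [0, 0, 0.9]}, {"travel": [110, 380, 50], "rotation": [0, 0, 1.0]}]'

```text
time: 1.03
eef_pos: [0.3471, -0.1144, 0.2817]
eef_rot: [0.706, -0.042, 0.043, -0.706]
contact_force: [1.4, -1.0, 0.3]
gripper_width: 1.0
```

Emit:
carry_out --rows '[{"travel": [11, 38, 0], "rotation": [0, 0, 0.08]}, {"travel": [22, 76, 0], "rotation": [0, 0, 0.16]}, {"travel": [33, 114, 0], "rotation": [0, 0, 0.24]}, {"travel": [44, 152, 0], "rotation": [0, 0, 0.32]}, {"travel": [55, 190, 0], "rotation": [0, 0, 0.4]}, {"travel": [66, 228, 0], "rotation": [0, 0, 0.48]}, {"travel": [77, 266, 0], "rotation": [0, 0, 0.56]}, {"travel": [88, 304, 0], "rotation": [0, 0, 0.64]}, {"travel": [99, 342, 0], "rotation": [0, 0, 0.72]}, {"travel": [110, 375, 0], "rotation": [0, 0, 0.79]}]'

```text
time: 1.87
eef_pos: [0.4571, 0.2613, 0.2811]
eef_rot: [-0.668, -0.232, 0.232, 0.668]
contact_force: [1.0, 0.1, -0.3]
gripper_width: 1.0
```

```bash
python3 - <<'E'
from workcell import manip, optics
import cv2
f=optics.grab_frame("wrist"); cv2.imwrite("pics/w1.png",f["frame"][:,:,::-1]); print(f["K"],f["k1"],f["pose"])
s=manip.sense(); print(s["time"],s["eef_pos"],s["joint_pos"])
E
```

```text
[[360.47844427   0.         321.54670527]
 [  0.         360.47844427 198.80008418]
 [  0.           0.           1.        ]] -0.05434911163120823 [[ 0.7837657   0.58977288  0.19462599  0.40728932]
 [ 0.62105468 -0.74506603 -0.24324409  0.32445791]
 [ 0.00155044  0.31151976 -0.95023841  0.42399912]
 [ 0.          0.          0.          1.        ]]
1.9167 [0.45846006 0.26514077 0.28083719] [ 4.35652705e-01  2.64786307e-01  1.64327955e+00  1.61717489e-03
  1.23227159e+00 -2.40797372e-01]
```

View pics/w1.png

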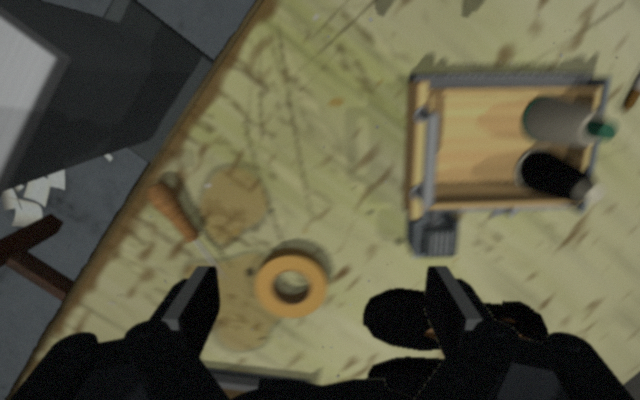

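The wrist view shows the cone tray at upper right. The handle bar runs from about (432,112) to (428,205), and the ribbed paddle is near (438,233).

```bash
python3 - <<'E'
import cv2
t=cv2.imread("pics/w1.png")[65:265,395:515]; cv2.imwrite("pics/w1c.png",cv2.resize(t,None,fx=3,fy=3,interpolation=cv2.INTER_CUBIC))
E
```

```text
(no output)
```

View pics/w1c.png

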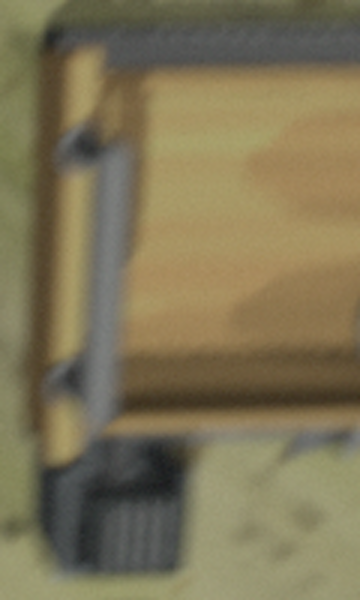

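```bash
python3 - <<'E'
from h import *
from workcell import optics,manip
f=optics.grab_frame("wrist")
t=np.array([(117,147),(104,420),(110,283),(138,520)])/3+[395,65]-.33
L=[(-.098,.04,.1),(-.098,-.04,.1),(-.098,0,.1),(-.07,-.1,.064)]
for p,l in zip(t,L): print(ray(f,p,l[2]).round(4))
b=min((least_squares(lambda x:(proj(f,unit(x,L))-t).ravel(),[.5,.3,a]) for a in (0,.7,1.5,-1.5,3)),key=lambda r:r.cost)
x=b.x;print(x,b.fun.round(2));print("handle",unit(x,[-.098,0,.095]),"paddle",unit(x,[-.07,-.1,.064]))
print(manip.sense()["eef_pos"],manip.sense()["time"])
from scipy.spatial.transform import Rotation as R
print(R.from_quat(manip.sense()["eef_rot"]).as_matrix().round(3))
E
```

```text
[0.5031 0.3697 0.1   ]
[0.5593 0.3056 0.1   ]
[0.5298 0.3388 0.1   ]
[0.613  0.2831 0.064 ]
[0.60400603 0.40265639 0.71268794] [-0.14  1.23 -0.51 -4.13 -0.16  0.22  0.95  3.  ]
handle [[0.52985854 0.33857715 0.095     ]] paddle [[0.61643052 0.2812248  0.064     ]]
[0.4576734  0.26241028 0.2806424 ] 1.9667
[[ 0.783 -0.    -0.622]
 [ 0.622  0.001  0.783]
 [ 0.    -1.     0.001]]
```

```bash
python3 - <<'E'
from h import *
from workcell import optics,manip
out=[]
s=manip.sense(); R_=__import__('scipy.spatial.transform',fromlist=['Rotation']).Rotation.from_quat(s["eef_rot"]).as_matrix()
for n in ("top","scene","wrist"):
    f=optics.grab_frame(n); im=np.ascontiguousarray(f["frame"][:,:,::-1])
    cv2.imwrite(f"pics/{n}2.png",im)
    print(n,f["pose"].round(4).tolist())
    tips=np.array([s["eef_pos"]+R_@np.array([d,-.013,0]) for d in (-.0427,.0427)])
    print(proj(f,tips).round(1).tolist(),"base",proj(f,[[0,0,0]]).round(1).tolist())
    u=proj(f,tips)
    # annotated 
    for p in u: cv2.circle(im,tuple(int(round(v)) for v in p),2,(0,0,255),1)
    cv2.imwrite(f"pics/{n}2a.png",im)
print(s["eef_pos"],manip.sense()["eef_pos"])
E
```

```text
top [[0.0036, -0.9973, 0.0736, 0.4503], [-0.9995, -0.0059, -0.0312, 0.0971], [0.0316, -0.0735, -0.9968, 1.651], [0.0, 0.0, 0.0, 1.0]]
[[259.2, 244.8], [240.0, 220.1]] base [[339.6, 374.2]]
scene [[-0.7219, -0.2854, 0.6303, -0.3459], [-0.6919, 0.2905, -0.6609, 1.0526], [0.0055, -0.9133, -0.4072, 0.7055], [0.0, 0.0, 0.0, 1.0]]
[[332.2, 157.6], [299.2, 156.4]] base [[511.6, 281.2]]
wrist [[0.7863, 0.587, 0.1928, 0.4074], [0.6179, -0.7472, -0.2447, 0.3226], [0.0004, 0.3115, -0.9502, 0.4236], [0.0, 0.0, 0.0, 1.0]]
[[223.7, 281.5], [430.3, 280.5]] base [[-98.8, 93.6]]
[0.4576734  0.26241028 0.2806424 ] [0.45682916 0.25839155 0.28092605]
```

View pics/top2a.png

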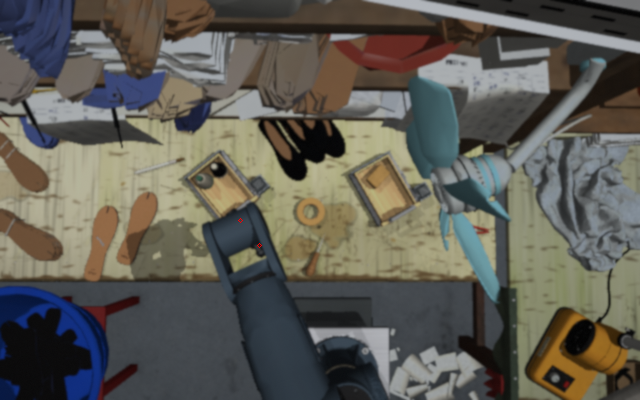

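View pics/scene2a.png

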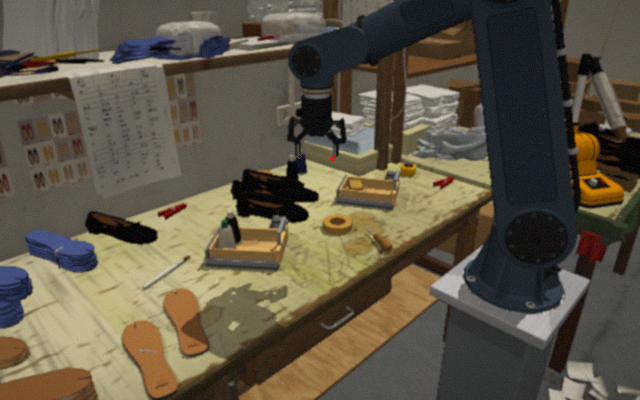

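View pics/wrist2a.png

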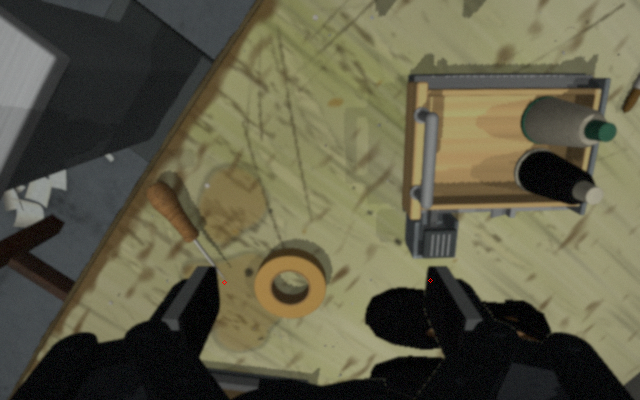

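```bash
python3 - <<'E'
import cv2
t=cv2.imread("pics/wrist2.png")[65:265,395:515]; cv2.imwrite("pics/w2c.png",cv2.resize(t,None,fx=3,fy=3,interpolation=cv2.INTER_CUBIC))
t=cv2.imread("pics/scene2a.png")[110:280,200:350]; cv2.imwrite("pics/s2c.png",cv2.resize(t,None,fx=3.5,fy=3.5,interpolation=cv2.INTER_CUBIC))
E
```

```text
(no output)
```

View pics/w2c.png

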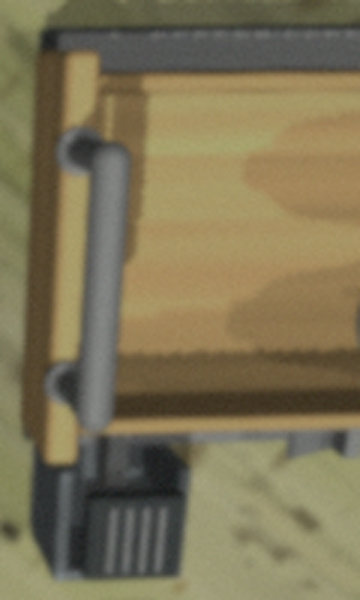

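View pics/s2c.png

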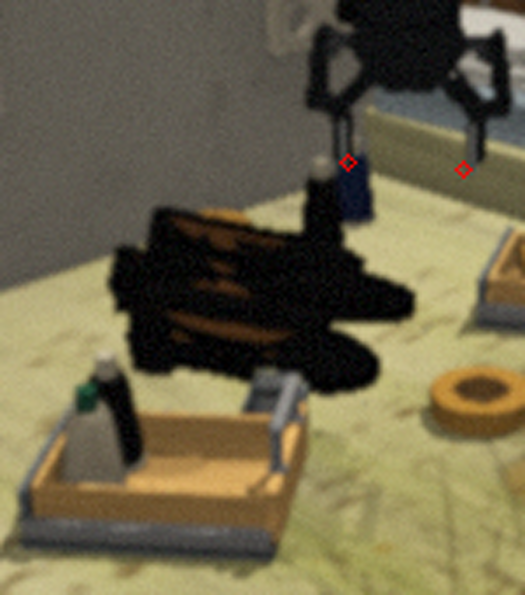

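```bash
python3 - <<'E'
from h import *
from workcell import optics,manip
f=optics.grab_frame("wrist");
f["pose"]=np.array([[0.7863, 0.587, 0.1928, 0.4074], [0.6179, -0.7472, -0.2447, 0.3226], [0.0004, 0.3115, -0.9502, 0.4236],[0,0,0,1]])
t=np.array([(113,143),(95,429),(104,286),(135,533)])/3+[395,65]-.33
L=[(-.098,.04,.098),(-.098,-.04,.098),(-.098,0,.098),(-.07,-.1,.064)]
W=[ray(f,p,l[2]) for p,l in zip(t,L)]
print(np.round(W,4), np.linalg.norm(W[0]-W[1]), np.linalg.norm(W[2]-W[3]))
# panel top front edge, z .06: 
a,b=[ray(f,np.array(p)/3+[395,65]-.33,.06) for p in ((63,55),(45,460))]; print(a,b,np.linalg.norm(a-b),"yaw",np.arctan2((a-b)[0]*-1,(a-b)[1]))
a,b=W[0],W[1];print("yaw bar",np.arctan2(-(a-b)[0],(a-b)[1]))
g=optics.grab_frame("scene"); print(proj(g,[W[2],W[3]]), proj(optics.grab_frame("top"),[W[2],W[3]]))
print(manip.sense()["eef_pos"], manip.sense()["contact_force"],f["pose"][:3,3])
f=optics.grab_frame("wrist");print(f["pose"][:3,3])
E
```

```text
[[0.5009 0.3631 0.098 ]
 [0.5584 0.294  0.098 ]
 [0.5284 0.3299 0.098 ]
 [0.6138 0.2707 0.064 ]] 0.0898486291724183 0.10930204029529757
[0.47994108 0.37812256 0.06      ] [0.56985389 0.27076664 0.06      ] 0.1400343032908257 yaw 0.697204427257198
yaw bar 0.6937880892170396
[[280.4065112  224.07070721]
 [277.16553833 217.83996006]] [[235.84532556 209.93858989]
 [256.49286442 183.90561478]]
[0.45707651 0.2578411  0.28148824] [-0.20437323 -0.52101114 -0.5807337 ] [0.4074 0.3226 0.4236]
[0.40763342 0.32129533 0.42436141]
```

The settled wrist view (bar centre near 429,160) and the scene view agree on the handle at (0.528, 0.330) with yaw about 0.695. The top camera reads about 10 mm lower in y. I'll move over the handle and look again.

Emit:
carry_out --rows '[{"travel": [18, 18, -10], "rotation": [0, 0, 0.01]}, {"travel": [36, 36, -25], "rotation": [0, 0, 0.02]}, {"travel": [54, 54, -45], "rotation": [0, 0, 0.025]}, {"travel": [66, 66, -65], "rotation": [0, 0, 0.025]}, {"travel": [71, 71, -85], "rotation": [0, 0, 0.025]}, {"travel": [71, 71, -100], "rotation": [0, 0, 0.025]}, {"travel": [71, 71, -110], "rotation": [0, 0, 0.025]}, {"travel": [71, 71, -115], "rotation": [0, 0, 0.025]}, {"travel": [71, 71, -115], "rotation": [0, 0, 0.025]}, {"travel": [71, 71, -115], "rotation": [0, 0, 0.025]}]' --claw 60

```text
time: 3.15
eef_pos: [0.5284, 0.3296, 0.1672]
eef_rot: [-0.665, -0.239, 0.239, 0.666]
contact_force: [-0.8, 0.1, 0.6]
gripper_width: 0.705
```

```bash
python3 - <<'E'
from h import *
from workcell import optics,manip
from scipy.spatial.transform import Rotation as R
f=optics.grab_frame("wrist"); s=manip.sense()
im=np.ascontiguousarray(f["frame"][:,:,::-1]); cv2.imwrite("pics/w3.png",im)
print(s["time"],s["eef_pos"],s["contact_force"],s["gripper_width"],f["pose"].round(4).tolist(),R.from_quat(s["eef_rot"]).as_matrix().round(3))
x=np.array([.5284+.098*np.cos(.695),.3299+.098*np.sin(.695),.695]);print(x)
print(proj(f,unit(x,[(-.098,.04,.1),(-.098,-.04,.1),(-.07,-.1,.064)])).round(1))
E
```

```text
3.2 [0.52858294 0.32972916 0.16753624] [0.01318387 0.25236107 0.21775497] 0.7056635090059596 [[0.7715, 0.6039, 0.2004, 0.4773], [0.6363, -0.7335, -0.239, 0.3917], [0.0026, 0.3119, -0.9501, 0.3101], [0.0, 0.0, 0.0, 1.0]] [[ 0.771  0.002 -0.636]
 [ 0.636  0.001  0.771]
 [ 0.002 -1.    -0.   ]]
[0.60366926 0.39265777 0.695     ]
[[320.5 152.4]
 [321.3 272.6]
 [356.2 315.2]]
```

View pics/w3.png

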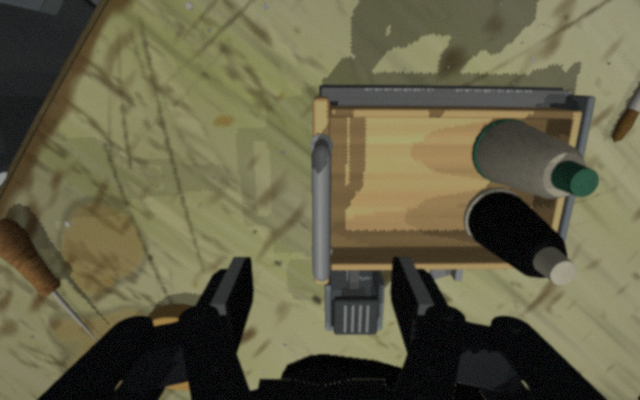

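The wrist view shows the bar centred between the fingers at column 321 (fingers at 252 and 393). The paddle at (355,317) is within 2 px of the prediction. Descending now.

Emit:
carry_out --rows '[{"travel": [0, 0, -20], "rotation": [0, 0, 0]}, {"travel": [0, 0, -40], "rotation": [0, 0, 0]}, {"travel": [0, 0, -60], "rotation": [0, 0, 0]}, {"travel": [0, 0, -80], "rotation": [0, 0, 0]}, {"travel": [0, 0, -93], "rotation": [0, 0, 0]}, {"travel": [0, 0, -95], "rotation": [0, 0, 0]}, {"travel": [-4, -3, -95], "rotation": [0, 0, 0]}, {"travel": [-8, -6, -95], "rotation": [0, 0, 0]}, {"travel": [-12, -9, -95], "rotation": [0, 0, 0]}, {"travel": [-15, -13, -95], "rotation": [0, 0, 0]}]'

```text
time: 4.03
eef_pos: [0.513, 0.3167, 0.0724]
eef_rot: [-0.665, -0.24, 0.239, 0.665]
contact_force: [0.0, -0.1, 0.0]
gripper_width: 0.699
```

Emit:
carry_out --rows '[{"travel": [-5, -4, 0], "rotation": [0, 0, 0]}, {"travel": [-11, -9, 0], "rotation": [0, 0, 0]}, {"travel": [-17, -14, 0], "rotation": [0, 0, 0]}, {"travel": [-23, -19, 0], "rotation": [0, 0, 0]}, {"travel": [-29, -24, 0], "rotation": [0, 0, 0]}, {"travel": [-35, -29, 0], "rotation": [0, 0, 0]}, {"travel": [-41, -34, 0], "rotation": [0, 0, 0]}, {"travel": [-47, -39, 0], "rotation": [0, 0, 0]}, {"travel": [-53, -44, 0], "rotation": [0, 0, 0]}, {"travel": [-59, -49, 0], "rotation": [0, 0, 0]}]'

```text
time: 4.87
eef_pos: [0.4543, 0.2678, 0.0719]
eef_rot: [-0.665, -0.24, 0.238, 0.666]
contact_force: [5.2, 6.4, 1.1]
gripper_width: 0.702
```

Emit:
carry_out --rows '[{"travel": [-4, -3, 0], "rotation": [0, 0, 0]}, {"travel": [-8, -7, 0], "rotation": [0, 0, 0]}, {"travel": [-12, -10, 0], "rotation": [0, 0, 0]}, {"travel": [-16, -13, 0], "rotation": [0, 0, 0]}, {"travel": [-19, -16, 0], "rotation": [0, 0, 0]}, {"travel": [-22, -18, 0], "rotation": [0, 0, 0]}, {"travel": [-24, -20, 0], "rotation": [0, 0, 0]}, {"travel": [-26, -21, 0], "rotation": [0, 0, 0]}, {"travel": [-26, -22, 0], "rotation": [0, 0, 0]}, {"travel": [-26, -22, 0], "rotation": [0, 0, 0]}]'

```text
time: 5.7
eef_pos: [0.4289, 0.2467, 0.0715]
eef_rot: [-0.665, -0.24, 0.238, 0.666]
contact_force: [6.8, 11.1, -2.2]
gripper_width: 0.705
```

Emit:
carry_out --rows '[{"travel": [-1, -1, 0], "rotation": [0, 0, 0]}, {"travel": [-2, -1, 0], "rotation": [0, 0, 0]}, {"travel": [-2, -2, 0], "rotation": [0, 0, 0]}, {"travel": [-3, -2, 0], "rotation": [0, 0, 0]}, {"travel": [-3, -3, 0], "rotation": [0, 0, 0]}, {"travel": [-4, -3, 0], "rotation": [0, 0, 0]}, {"travel": [-4, -3, 0], "rotation": [0, 0, 0]}, {"travel": [-4, -3, 0], "rotation": [0, 0, 0]}, {"travel": [-4, -3, 0], "rotation": [0, 0, 0]}, {"travel": [-4, -3, 0], "rotation": [0, 0, 0]}]'

```text
time: 6.53
eef_pos: [0.4286, 0.2463, 0.0717]
eef_rot: [-0.664, -0.244, 0.235, 0.667]
contact_force: [26.3, 31.5, -26.8]
gripper_width: 0.705
```

```bash
python3 - <<'E'
from h import *
from workcell import optics,manip
f=optics.grab_frame("scene"); s=manip.sense()
im=f["frame"][:,:,::-1]; cv2.imwrite("pics/s4.png",cv2.resize(im[150:300,180:380],None,fx=3.5,fy=3.5,interpolation=cv2.INTER_CUBIC))
f=optics.grab_frame("wrist");cv2.imwrite("pics/w4.png",f["frame"][:,:,::-1])
print(s["time"],s["eef_pos"],s["contact_force"])
E
```

```text
6.5833 [0.42857814 0.24629139 0.07163312] [ 27.24612605  31.75563119 -27.02451385]
```

View pics/s4.png

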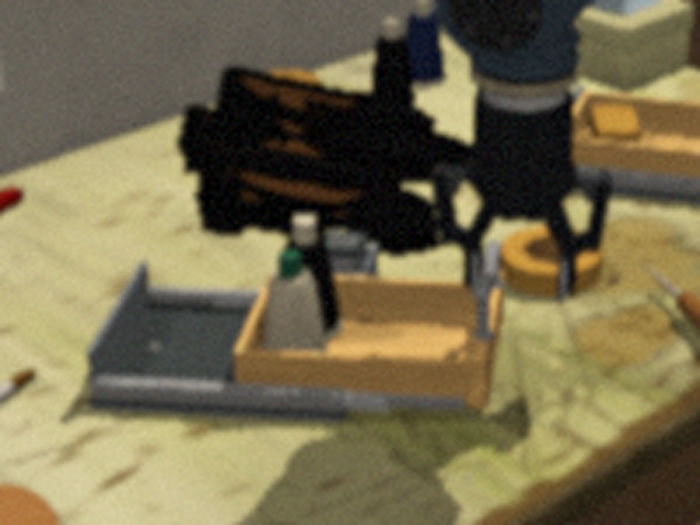

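View pics/w4.png

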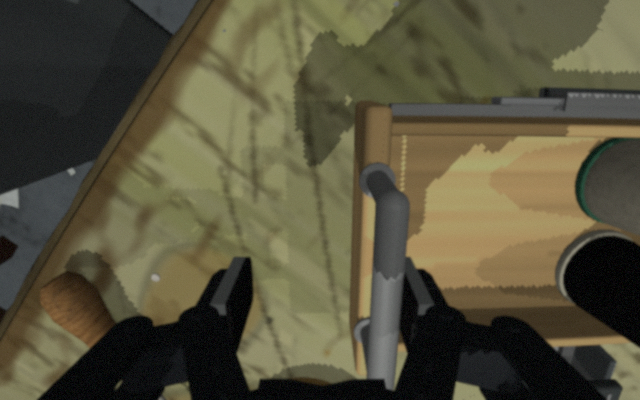

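The tray is out at the stop, with the bar (390,270 in the wrist view) against the right finger. I'll back off so the bar sits free between the fingers.

Emit:
carry_out --rows '[{"travel": [3, 2, 0], "rotation": [0, 0, 0]}, {"travel": [6, 5, 0], "rotation": [0, 0, 0]}, {"travel": [9, 7, 0], "rotation": [0, 0, 0]}, {"travel": [13, 11, 0], "rotation": [0, 0, 0]}, {"travel": [17, 14, 0], "rotation": [0, 0, 0]}, {"travel": [21, 17, 0], "rotation": [0, 0, 0]}, {"travel": [25, 21, 0], "rotation": [0, 0, 0]}, {"travel": [28, 24, 0], "rotation": [0, 0, 0]}, {"travel": [28, 24, 0], "rotation": [0, 0, 0]}, {"travel": [28, 24, 0], "rotation": [0, 0, 0]}]'

```text
time: 7.47
eef_pos: [0.4521, 0.2668, 0.0712]
eef_rot: [0.665, 0.239, -0.239, -0.665]
contact_force: [0.2, -0.3, -0.0]
gripper_width: 0.703
```

```bash
python3 - <<'E'
from h import *
from workcell import optics,manip
f=optics.grab_frame("wrist");cv2.imwrite("pics/w5.png",f["frame"][:,:,::-1]); s=manip.sense()
print(s["time"],s["eef_pos"],s["contact_force"])
E
```

```text
7.5167 [0.45191796 0.26665194 0.07114393] [-0.39330074 -0.02980097 -0.10226261]
```

View pics/w5.png

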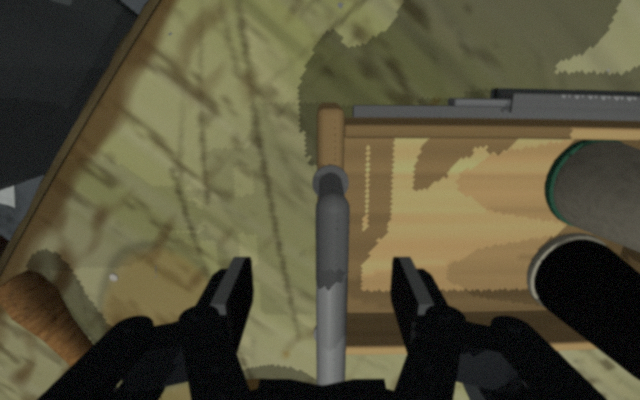

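The tray stays out with no contact: the bar at column 332 is clear of both fingers (252 and 393), and the force is about 0. Next I lift, cross to the paddle and shut the fingers.

Emit:
carry_out --rows '[{"travel": [0, 0, 25], "rotation": [0, 0, 0]}, {"travel": [0, 0, 55], "rotation": [0, 0, 0]}, {"travel": [0, 0, 85], "rotation": [0, 0, 0]}, {"travel": [0, 0, 115], "rotation": [0, 0, 0]}, {"travel": [10, 0, 130], "rotation": [0, 0, 0]}, {"travel": [40, 0, 130], "rotation": [0, 0, 0]}, {"travel": [75, 1, 130], "rotation": [0, 0, 0]}, {"travel": [110, 1, 130], "rotation": [0, 0, 0]}, {"travel": [145, 2, 130], "rotation": [0, 0, 0]}, {"travel": [164, 2, 130], "rotation": [0, 0, 0]}]'

```text
time: 8.35
eef_pos: [0.6187, 0.2682, 0.2009]
eef_rot: [0.666, 0.239, -0.239, -0.665]
contact_force: [-0.5, -0.2, -0.1]
gripper_width: 0.702
```

Emit:
carry_out --rows '[{"travel": [0, 0, 0], "rotation": [0, 0, 0]}, {"travel": [0, 0, 0], "rotation": [0, 0, 0]}, {"travel": [0, 0, -10], "rotation": [0, 0, 0]}, {"travel": [0, 0, -30], "rotation": [0, 0, 0]}, {"travel": [0, 0, -50], "rotation": [0, 0, 0]}, {"travel": [0, 0, -70], "rotation": [0, 0, 0]}, {"travel": [0, 0, -90], "rotation": [0, 0, 0]}, {"travel": [0, 0, -105], "rotation": [0, 0, 0]}, {"travel": [0, 0, -110], "rotation": [0, 0, 0]}, {"travel": [0, 0, -110], "rotation": [0, 0, 0]}]' --claw 0

```text
time: 9.18
eef_pos: [0.6147, 0.2687, 0.0899]
eef_rot: [-0.665, -0.238, 0.24, 0.665]
contact_force: [0.2, -0.1, 0.7]
gripper_width: -0.0
```

```bash
python3 - <<'E'
from h import *
from workcell import optics,manip
s=manip.sense()
f=optics.grab_frame("wrist");cv2.imwrite("pics/w6.png",f["frame"][:,:,::-1])
f=optics.grab_frame("scene");cv2.imwrite("pics/s6.png",cv2.resize(f["frame"][150:300,180:380,::-1],None,fx=3.5,fy=3.5,interpolation=cv2.INTER_CUBIC))
print(s["time"],s["eef_pos"],s["contact_force"],s["gripper_width"])
E
```

```text
9.1833 [0.61465373 0.26867488 0.08991013] [ 0.2139729  -0.12584371  0.73795858] -1.1605773105656372e-05
```

View pics/w6.png

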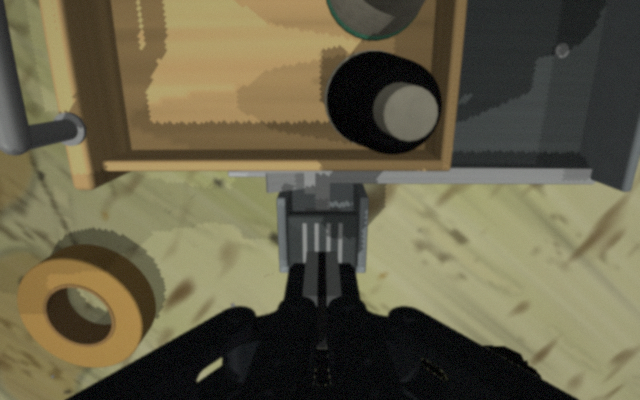

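View pics/s6.png

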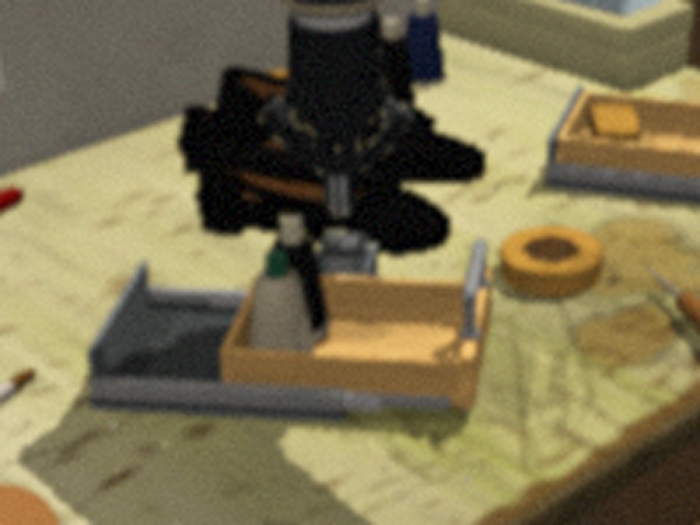

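The tray is still out. The shut fingers stand over the paddle (fingertips about (322,270) in the wrist view). Pressing now.

Emit:
carry_out --rows '[{"travel": [0, 0, -10], "rotation": [0, 0, 0]}, {"travel": [0, 0, -20], "rotation": [0, 0, 0]}, {"travel": [0, 0, -26], "rotation": [0, 0, 0]}, {"travel": [0, 0, -29], "rotation": [0, 0, 0]}, {"travel": [0, 0, -31], "rotation": [0, 0, 0]}, {"travel": [0, 0, -33], "rotation": [0, 0, 0]}, {"travel": [0, 0, -35], "rotation": [0, 0, 0]}, {"travel": [0, 0, -36], "rotation": [0, 0, 0]}, {"travel": [0, 0, -36], "rotation": [0, 0, 0]}, {"travel": [0, 0, -36], "rotation": [0, 0, 0]}]'

```text
time: 10.12
eef_pos: [0.6161, 0.2688, 0.056]
eef_rot: [0.665, 0.239, -0.239, -0.665]
contact_force: [-5.2, -2.7, 10.3]
gripper_width: 0.002
```

```bash
python3 - <<'E'
from h import *
from workcell import optics,manip
s=manip.sense()
f=optics.grab_frame("wrist");cv2.imwrite("pics/w7.png",f["frame"][:,:,::-1])
print(s["time"],s["eef_pos"],s["contact_force"],s["gripper_width"])
E
```

```text
10.1167 [0.61610224 0.26876503 0.05604259] [-5.21774444 -2.65274739 10.26691508] 0.0016905570584200497
```

View pics/w7.png

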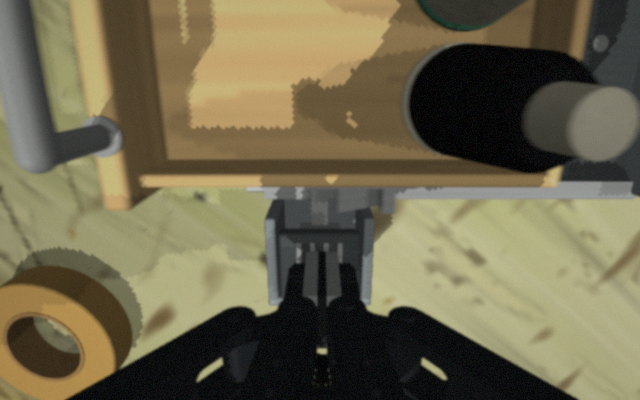

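Emit:
carry_out --rows '[{"travel": [0, 0, 0], "rotation": [0, 0, 0]}, {"travel": [0, 0, 0], "rotation": [0, 0, 0]}, {"travel": [0, 0, 0], "rotation": [0, 0, 0]}, {"travel": [0, 0, 0], "rotation": [0, 0, 0]}, {"travel": [0, 0, 0], "rotation": [0, 0, 0]}, {"travel": [0, 0, 0], "rotation": [0, 0, 0]}, {"travel": [0, 0, 0], "rotation": [0, 0, 0]}, {"travel": [0, 0, 0], "rotation": [0, 0, 0]}, {"travel": [0, 0, 0], "rotation": [0, 0, 0]}, {"travel": [0, 0, 0], "rotation": [0, 0, 0]}]'

```text
time: 11.0
eef_pos: [0.6161, 0.2688, 0.0561]
eef_rot: [0.665, 0.239, -0.239, -0.665]
contact_force: [-5.4, -2.1, 10.0]
gripper_width: -0.002
```

```bash
python3 - <<'E'
from h import *
from workcell import optics,manip
s=manip.sense()
f=optics.grab_frame("wrist");cv2.imwrite("pics/w8.png",f["frame"][:,:,::-1])
print(s["time"],s["eef_pos"],s["contact_force"],s["gripper_width"])
E
```

```text
11.0 [0.61609009 0.26877767 0.05605919] [-5.40536288 -2.14803976  9.95461366] -0.0020954187761923074
```

View pics/w8.png

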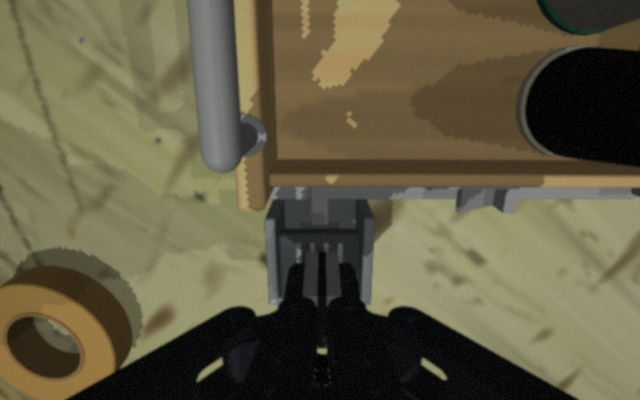

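The tray has run back: the front panel is now near column 250. Lifting off.

Emit:
carry_out --rows '[{"travel": [0, 0, 5], "rotation": [0, 0, 0]}, {"travel": [0, 0, 15], "rotation": [0, 0, 0]}, {"travel": [0, 0, 40], "rotation": [0, 0, 0]}, {"travel": [0, 0, 70], "rotation": [0, 0, 0]}, {"travel": [0, 0, 100], "rotation": [0, 0, 0]}, {"travel": [-15, -15, 130], "rotation": [0, 0, 0]}, {"travel": [-35, -35, 160], "rotation": [0, 0, 0]}, {"travel": [-60, -60, 180], "rotation": [0, 0, 0]}, {"travel": [-80, -80, 190], "rotation": [0, 0, 0]}, {"travel": [-85, -85, 190], "rotation": [0, 0, 0]}]'

```text
time: 11.88
eef_pos: [0.53, 0.182, 0.2487]
eef_rot: [0.666, 0.24, -0.237, -0.665]
contact_force: [-1.1, -0.5, -0.9]
gripper_width: -0.004
```

Emit:
carry_out --rows '[{"travel": [0, 0, 0], "rotation": [0, 0, 0]}, {"travel": [0, 0, 0], "rotation": [0, 0, 0]}, {"travel": [0, 0, 0], "rotation": [0, 0, 0]}, {"travel": [0, 0, 0], "rotation": [0, 0, 0]}, {"travel": [0, 0, 0], "rotation": [0, 0, 0]}, {"travel": [0, 0, 0], "rotation": [0, 0, 0]}, {"travel": [0, 0, 0], "rotation": [0, 0, 0]}, {"travel": [0, 0, 0], "rotation": [0, 0, 0]}, {"travel": [0, 0, 0], "rotation": [0, 0, 0]}, {"travel": [0, 0, 0], "rotation": [0, 0, 0]}]'

```text
time: 12.72
eef_pos: [0.5312, 0.1838, 0.2453]
eef_rot: [0.665, 0.239, -0.239, -0.665]
contact_force: [-1.0, 1.0, 0.3]
gripper_width: 0.001
```

```bash
python3 - <<'E'
from h import *
from workcell import optics,manip
s=manip.sense()
f=optics.grab_frame("wrist");cv2.imwrite("pics/w9.png",f["frame"][:,:,::-1])
x=np.array([.6037,.3927,.695])
print(proj(f,unit(x,[(-.098,0,.1),(-.07,-.1,.064)])).round(1))
f=optics.grab_frame("scene");cv2.imwrite("pics/s9.png",cv2.resize(f["frame"][130:300,180:420,::-1],None,fx=3,fy=3,interpolation=cv2.INTER_CUBIC))
print(s["time"],s["eef_pos"],s["contact_force"],s["gripper_width"])
E
```

```text
[[442.9  34.6]
 [450.7 156.9]]
12.7167 [0.53119853 0.18378117 0.24526331] [-1.02864845  1.01757858  0.33581263] 0.0013714972804139585
```

View pics/w9.png

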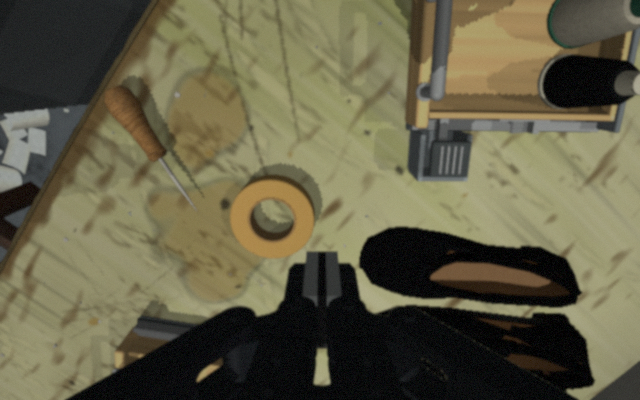

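View pics/s9.png

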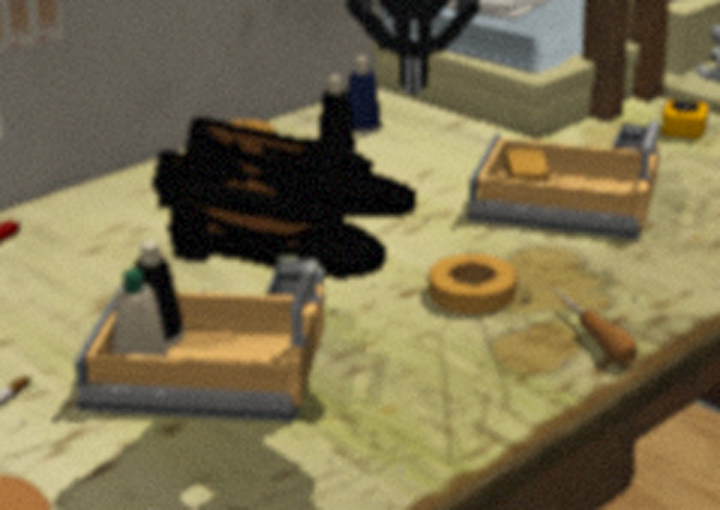

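The bar at column 443 matches the home prediction of 442.9. The paddle at (452,158) matches the prediction for it being up (451,157). The block tray looks shut and the arm is clear, so I'm handing in.

```bash
python3 -c "
from workcell import sign_off
print(sign_off())"
```

```text
the job is handed in; nothing more can be done
None
```

I pulled the cone tray out to its end stop by hooking one open finger behind the handle bar. I then backed the fingers off, and the tray stayed out with nothing touching it. Next I pressed the release paddle fully down with the shut fingers at about 10 N, and the tray ran home. I moved the hand away and handed the job in at about 12.8 s. The sign-off gave no verdict.

**Last checks:**
- **Tray:** the bar is within 1 px of its predicted home position in the wrist view.
- **Paddle:** it is within about 2 px of where it should appear when up, though this view can't resolve its height finely.
- **Block tray:** it looks shut in the scene view, and the arm never went near it.
- **Contact:** the arm is clear of everything, and the remaining 1 N or so reads as noise.

**Oddities:**
- **Top camera:** it put the handle about 10 mm lower in y than the wrist and scene cameras, so I relied on those two.
- **End stop:** the pull reached about 50 N in total, roughly 41 N of it horizontal. It was applied through the finger, and the wrist force stayed well under its 120 N limit.
- **Paddle press:** there was also an unexplained sideways force of about 6 N, possibly friction.

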